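Tap the loose wedge home in the specimen clamp

TASK

One of the two blue specimen clamps has its orange wedge still standing up out of its slot. Pick up the small hand tapper by its wooden handle and tap that wedge down with it, at least two taps with the tapper lifted clear in between, until the wedge is fully home and goes no farther. Then stand the tapper upright on the worktop and let go; keep the gripper's fingers off the wedge, and do not knock the other clamp.

Things in the scene. Friction and masses are not known exactly. Their poses are not given: they have to be found in the camera images.
- tapper: hand tapper standing upright, loose, about 0.25 kg, 112 mm tall: a white round foot 50 mm across with a steel band, its flat underside the striking face, straight for 40 mm and tapering in above to 50 mm; from there up to 112 mm a round wooden handle 28 mm across. Origin: centre of the flat underside; z up along the handle
- wedge: orange wedge (tapered key) of the clamp still to be locked; square head 34 x 34 mm, 12 mm thick, on a tapered tongue 36 mm long in the clamp's slot. Origin: centre of the head's flat top face; z up. It moves straight down only, guided by the slot, stays where it is left, and needs about 10 N to move. At the start the head's underside stands 18 to 26 mm above the clamp; fully home it rests on the clamp's top, where the wedge stops hard
- clamp_loose: blue clamp that holds the wedge above, fixed to the worktop; base 130 x 70 mm, two cheeks whose top is 60 mm above the worktop, a steel strip 170 mm long held between them along x. Origin: on the worktop, straight below the wedge's origin; x along the strip, z up. With the wedge home its top face is 72 mm above this origin
- clamp_tight: the other blue clamp, just the same, fixed to the worktop, with its orange wedge already home (top face 72 mm above its origin); to be left alone. Origin and axes as for the first clamp
Mind the look-alikes: they are no part of the job. Leave any turquoise look-alike of the tapper alone.

How it is judged:
On the way, in this order (a step that is already met when the one before it is completed fails the run):
1. the tapper strikes the loose wedge (contact force between tapper and wedge above 2 N).
2. the tapper is lifted clear of the wedge, its origin 10 mm or more above the wedge's top (contact force between tapper and wedge below 0.5 N and z of tapper in the frame of wedge above 0.01 m), for 0.05 s.
3. the tapper strikes the loose wedge again (contact force between tapper and wedge above 2 N).
At the end, for the whole second after the job is handed in: the wedge is home (its top within 2.5 mm of 72 mm above the clamp's origin) and the tapper stands still and upright (within 10 degrees) on the worktop (underside within 8 mm of it), released (z of wedge in the frame of clamp_loose below 0.0745 m and height (world z) of tapper between -0.008 and 0.008 m and angle between tapper's own z axis and vertical below 0.17 rad and linear speed of tapper below 0.02 m/s); the robot touches nothing.
It fails at once if the gripper's fingers push on the wedge (over 1 N) (contact force between the fingers and wedge above 1 N).
It fails at once if the other clamp is knocked by the tapper or the fingers (over 2 N) (contact force between any of tapper, the fingers and clamp_tight above 2 N).
It also fails if it takes over 43 s, if anything falls off the work surface, if the arm or the gripper's body presses on something with over 40 N, if the wrist force passes 120 N, or if a joint passes its speed limit or range.

ROBOT

A 7-joint arm with a two-finger parallel gripper is mounted at the origin on a cart in front of the work surface, level with it; the furniture and walls round the work are solid. World frame = base frame: x ahead of the robot, y to its left, z up, the work surface at z = 0. Lengths are in m, angles in rad, forces in N, time in s.
With the tool pointing down it reaches from about 0.425 to 0.95 m from the base axis. Payload 4.7 kg.
Tool frame: the origin (TCP) lies on the centre line of the jaws, within the pads' length; the fingertips stand robot.nose_length ahead of it and the grasp point (between the pads) lies 8 mm behind it (robot.nose_length is the distance from the TCP to the fingertips, in m); z points along the fingers, y is the line along which they close (so a half turn about z gives the same grasp; the last joint's range is limited). The gripper opens to 85 mm and grips with 20 to 120 N. Pads are 22 mm wide; open, the fingers measure 114 mm over their backs; the gripper's body (76 mm by 85 mm) begins 54 mm behind the grasp point. The pads swing forward as they close: fully open they stand 13 mm farther back than shut.
Start: joints at [1.121, 0.469, -0.049, 1.532, 0.024, 1.141, -0.082], TCP at [0.276, -0.616, 0.203] pointing down, gripper open.
Joint ranges: [-2.59, 2.59], [-0.33, 1.99], [-1.39, 1.29], [0.1, 2.45], [-1.04, 4.18], [0.21, 1.99], [-2.66, 2.66]. Speed limits (rad/s): [2.57, 2.57, 3.14, 3.14, 3.14, 3.14, 3.14].

INTERFACE

Orientations are given as [roll, pitch, yaw] about the fixed x, y, z axes, in that order (R = Rz(yaw) Ry(pitch) Rx(roll)).
In Python, from plant import robot gives the robot as it stands. Calls block until the motion is done:
- robot.goto(position, orientation): joint-space move of the TCP to a pose.
- robot.move_straight(position, vel=0.15, attitude=None, contact_N=None): straight line of the TCP; attitude=None keeps the orientation; vel is the mean speed in m/s. With contact_N (N) it stops when the force on the tool has changed by that much, and returns True; else False.
- robot.move_joints(angles): joint-space move.
- robot.grip(opening, strength=None): opening from 0.0 (shut) to 1.0 (fully open); strength is the grip in N (None keeps the last); returns when the fingers have stopped.
- robot.sleep(seconds).
- robot.inverse_kinematics(position, orientation): joint angles nearest the present ones, or None.
- robot.sense(): the state.
- robot.grab_frame(name): name is "side" or "top"; returns a dict with "image" (400x640x3 uint8, red, green, blue), "range_z" (400x640 float32, m along the optical axis (not along the pixel's ray), 0 where there is no reading), "fx", "fy", "cx", "cy" (pixels), "R" (3x3) and "t" (3): a world point X has camera coordinates R X + t. Camera axes: x right, y down, z forward; pixel columns grow to the right and rows downward; lengths in m; the calibration is good to about 2 mm. A picture is of the moment at which its call begins.
A pose or a line that the arm cannot do raises robot.IKError and nothing moves.
- robot.close_job(): hands the job in; it is judged then, once.
The state is a dict: "t": time; "joint_pos": joint angles; "joint_velocities": joint speeds; "effort": joint torques, N m; "tcp_pos": TCP position; "tcp_rot": TCP orientation; "wrist_force": force on the tool from outside, world axes, zero at the start; "torque": the same for the moment, N m; "opening": opening from 0.0 (shut) to 1.0 (fully open); "gripper_force": force on a finger pad.
Only numpy, scipy, OpenCV 4.12 (cv2) and the standard library are available. Lean on these libraries where they do the work, as an engineer would, in place of code of your own. Each camera call takes 0.05 s, during which the arm holds its last target. There are 200 camera calls.

## Working session

There is one attempt and no reset: what is moved stays moved. The work goes in short steps, each a Python script; the robot and the scene stay as the last script left them, time stands still between calls to the robot, and variables do not carry over. Pictures are saved under pics/ and viewed, at most 10 in all, crops included, and the job is handed in when it is done.

```bash
mkdir -p pics; ls; cat > h.py <<'E'
import numpy as np, cv2
from plant import robot
def pts(f):
    z=f["range_z"]; v,u=np.mgrid[:400,:640]
    c=np.stack([(u-f["cx"])/f["fx"]*z,(v-f["cy"])/f["fy"]*z,z],-1)
    return (c-f["t"])@f["R"]   # world
def save(n,im): cv2.imwrite(f"pics/{n}.png",cv2.cvtColor(im,cv2.COLOR_RGB2BGR))
E
python3 - <<'E'
from h import *
for n in("side","top"):
    f=robot.grab_frame(n); save(n,f["image"]); np.savez(n,**f)
    print(n,-f["R"].T@f["t"],f["R"].round(3).tolist(),f["fx"])
print(robot.nose_length,robot.sense())
E
```

```text
pics
side [ 0.54820446 -0.82618063  0.39150048] [[0.999, 0.034, 0.007], [0.019, -0.351, -0.936], [-0.029, 0.936, -0.351]] 394.18691854777245
top [ 0.47407386 -0.03092359  0.95507485] [[-0.029, -0.999, 0.024], [-0.995, 0.027, -0.097], [0.097, -0.027, -0.995]] 388.66278537664795
0.011 {'t': 0.1, 'joint_pos': array([ 1.12108888,  0.46939691, -0.04859031,  1.53358296,  0.02413099,
        1.14100809, -0.08235314]), 'joint_velocities': array([ 1.13559868e-03, -2.38271216e-03,  7.43609568e-05, -3.11638498e-03,
       -2.10559735e-03, -1.31300465e-03,  5.74498079e-04]), 'effort': array([ 9.69853645e-04, -5.11512387e+01, -4.65566700e-02, -2.38389409e+01,
        1.08629378e-02,  4.38458141e-03,  2.87764283e-05]), 'tcp_pos': array([ 0.27549705, -0.61558074,  0.20173846]), 'tcp_rot': array([-3.13978641e+00,  9.38111599e-05,  4.20792387e-01]), 'wrist_force': array([ 0.65045512,  0.11286691, -0.62671398]), 'torque': array([-0.02908802,  0.00033671,  0.00153779]), 'gripper_force': 0.0, 'opening': 0.9991291362088534}
```

View pics/side.png

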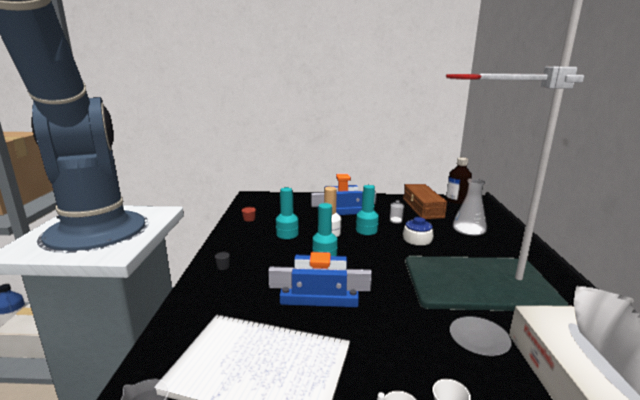

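View pics/top.png

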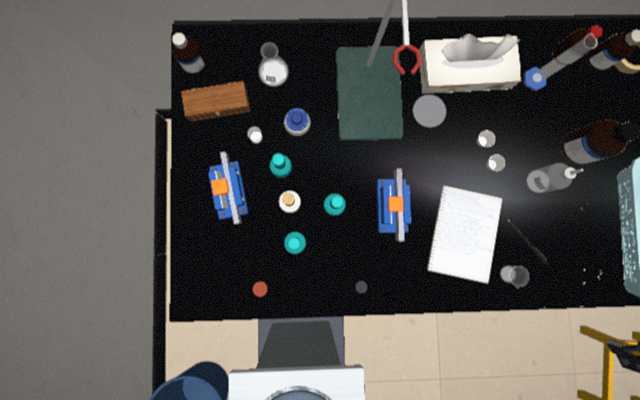

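The side view shows the near clamp's wedge (320,260) sitting flush and the far clamp's wedge (343,180) standing proud. The far clamp is at (220,187) in the top view. The tapper candidates in the top view are (290,201), white foot with a wooden handle, and turquoise ones at (280,165), (335,204) and (295,243). The white and wood one at (290,201) fits the description. I'll measure and confirm it in a crop.

```bash
cat > m.py <<'E'
from h import *
fs={n:dict(np.load(n+".npz")) for n in("side","top")}
a=cv2.resize(fs["side"]["image"][160:310,230:430],None,fx=2.0,fy=2.0,interpolation=2)
b=cv2.resize(fs["top"]["image"][130:270,190:430],None,fx=2,fy=2,interpolation=2)
o=np.zeros((600,480,3),np.uint8);o[:300,:400]=a;o[310:590]=b;save("crop",o)
for n,f in fs.items():
    P=pts(f);hsv=cv2.cvtColor(f["image"],cv2.COLOR_RGB2HSV);H,S,V=cv2.split(hsv)
    for nm,m in dict(orange=(H<13)&(S>190)&(V>150),wood=(H>8)&(H<25)&(S>50)&(S<190)&(V>140),teal=(H>80)&(H<97)&(S>120),blue=(H>104)&(H<122)&(S>150)&(V>80),white=(S<50)&(V>170)).items():
        k,l,st,c=cv2.connectedComponentsWithStats(m.astype(np.uint8))
        for i in range(1,k):
            if st[i,4]<25: continue
            q=P[(l==i)&(f["range_z"]>0)]
            if len(q)<5: continue
            md=np.median(q,0)
            if not(.2<md[0]<.9 and -.35<md[1]<.6 and -.05<md[2]<.2):continue
            print(n,nm,c[i].round(),st[i,4],md.round(3),"lo",np.percentile(q,3,0).round(3),"hi",np.percentile(q,97,0).round(3), "ang",round(cv2.minAreaRect(q[:,:2].astype(np.float32))[2],1))
E
python3 m.py
```

```text
side orange [342. 183.] 112 [0.578 0.149 0.078] lo [0.567 0.139 0.06 ] hi [0.593 0.153 0.095] ang 10.0
side orange [320. 264.] 91 [ 0.533 -0.256  0.067] lo [ 0.519 -0.258  0.059] hi [ 0.547 -0.251  0.071] ang 1.1
side wood [425. 193.] 338 [0.799 0.168 0.046] lo [0.771 0.113 0.045] hi [0.83  0.247 0.048] ang 7.2
side wood [330. 196.] 186 [ 0.55  -0.005  0.097] lo [ 0.537 -0.009  0.06 ] hi [0.558 0.01  0.113] ang 1.1
side teal [367. 214.] 841 [0.633 0.013 0.041] lo [0.611 0.001 0.   ] hi [0.667 0.099 0.111] ang 83.8
side teal [286. 216.] 948 [ 0.451 -0.017  0.041] lo [ 0.415 -0.03  -0.001] hi [0.472 0.151 0.111] ang 7.9
side teal [324. 232.] 898 [ 0.538 -0.113  0.049] lo [ 0.515 -0.125  0.   ] hi [ 0.562 -0.01   0.112] ang 2.8
side blue [454. 180.] 31 [0.887 0.219 0.068] lo [0.879 0.209 0.063] hi [0.897 0.236 0.072] ang 36.8
side blue [348. 202.] 525 [0.595 0.124 0.033] lo [0.566 0.117 0.005] hi [0.627 0.132 0.06 ] ang 85.5
side blue [419. 224.] 182 [ 0.744 -0.027  0.04 ] lo [ 0.727 -0.043  0.036] hi [ 0.765 -0.005  0.051] ang 80.0
side blue [301. 256.] 61 [ 0.499 -0.218  0.06 ] lo [ 0
[... 2621 characters left out ...]
5 0.167 0.02 ] lo [ 0.514  0.148 -0.002] hi [0.565 0.192 0.061] ang 10.7
top white [274.  71.] 470 [0.861 0.033 0.05 ] lo [0.845 0.008 0.016] hi [0.875 0.064 0.093] ang 7.8
top white [255. 136.] 111 [0.705 0.082 0.043] lo [0.699 0.071 0.014] hi [0.716 0.094 0.054] ang 82.5
top white [229. 188.] 312 [0.579 0.141 0.054] lo [0.505 0.126 0.051] hi [0.661 0.159 0.057] ang 10.5
top white [399. 182.] 120 [ 0.587 -0.255  0.054] lo [ 0.554 -0.26   0.051] hi [ 0.613 -0.25   0.057] ang 0.1
top white [290. 202.] 222 [ 0.54  -0.     0.044] lo [ 0.525 -0.018  0.026] hi [0.569 0.026 0.109] ang 88.4
top white [401. 226.] 136 [ 0.479 -0.254  0.053] lo [ 0.451 -0.259  0.051] hi [ 0.514 -0.248  0.056] ang 89.6
```

View pics/crop.png

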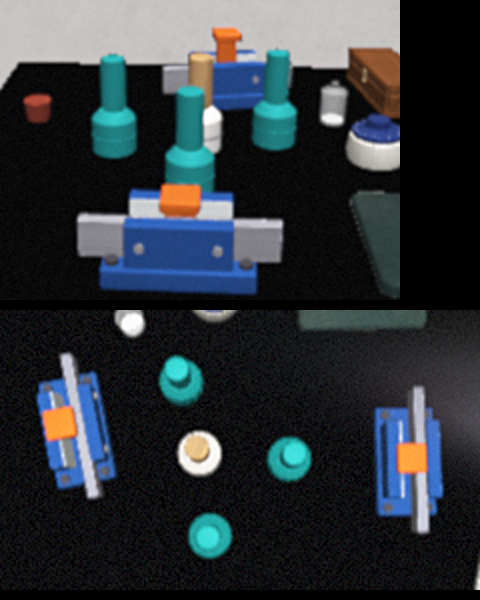

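The crop confirms it: the white and wood tapper is in the middle, with turquoise ones on three sides. The far clamp, rotated about 10°, holds the standing wedge. Next I'll refine the points.

```bash
python3 - <<'E'
from h import *
for n in("side","top"):
    f=dict(np.load(n+".npz"));P=pts(f);H,S,V=cv2.split(cv2.cvtColor(f["image"],cv2.COLOR_RGB2HSV))
    m=(H<14)&(S>170)&(V>130)&(P[...,2]>.065)&(P[...,2]<.11)&(abs(P[...,0]-.57)<.1)
    for s,mm in(("far",m&(P[...,1]>.1)),("near",m&(P[...,1]<-.2))):
        q=P[mm]; 
        zt=np.median(q[:,2]) if n=="top" else np.percentile(q[:,2],95)
        q=q[abs(q[:,2]-zt)<.006]; r=cv2.minAreaRect(q[:,:2].astype(np.float32)); print(n,s,len(q),zt.round(4),q.mean(0).round(4),r)
    for nm,mm in(("wood",(H>8)&(H<25)&(S>40)),("teal",(H>80)&(H<97)&(S>120))):
        mm=mm&(P[...,2]>.104)&(P[...,2]<.12)&(P[...,1]<.08)&(P[...,1]>-.2)&(P[...,0]<.7)
        k,l,st,c=cv2.connectedComponentsWithStats(mm.astype(np.uint8))
        for i in range(1,k):
            q=P[l==i]
            if len(q)>6: print(n,nm,len(q),q.mean(0).round(4),((q.max(0)+q.min(0))/2).round(4),np.ptp(q,axis=0).round(3))
y=np.pi/4
for z in(.25,.077): print(robot.inverse_kinematics([.547,.003,z],[np.pi,0,y]))
E
```

```text
side far 52 0.0964 [0.5788 0.1469 0.0946] ((0.5790038108825684, 0.15085701644420624), (0.029314422979950905, 0.023432986810803413), 9.987061500549316)
side near 216 0.0731 [ 0.5324 -0.244   0.0716] ((0.5326011180877686, -0.23998907208442688), (0.036176521331071854, 0.031267132610082626), 89.59576416015625)
side wood 72 [ 0.5471 -0.0007  0.1096] [0.5473 0.0014 0.1086] [0.027 0.021 0.009]
side teal 57 [0.6339 0.0184 0.1097] [0.634  0.0203 0.1086] [0.02  0.022 0.009]
side teal 66 [ 0.4507 -0.0117  0.1097] [ 0.4498 -0.0069  0.1087] [0.025 0.024 0.009]
side teal 99 [ 0.5374 -0.1075  0.1097] [ 0.5372 -0.1025  0.1086] [0.026 0.028 0.009]
top far 28 0.0944 [0.5791 0.1512 0.0943] ((0.5805885195732117, 0.15589267015457153), (0.03127638250589371, 0.03185781091451645), 7.49360466003418)
top near 29 0.0713 [ 0.531  -0.2348  0.071 ] ((0.5329800248146057, -0.23959022760391235), (0.031056854873895645, 0.030143417418003082), 87.9710464477539)
top wood 122 [0.5478 0.0046 0.1112] [0.5477 0.0044 0.11  ] [0.024 0.026 0.01 ]
top teal 123 [0.6354 0.0242 0.1111] [0.6359 0.0247 0.1098] [0.027 0.027 0.011]
top teal 125 [ 0.5393 -0.1015  0.1113] [ 0.5394 -0.1023  0.111 ] [0.027 0.027 0.009]
top teal 128 [ 0.4516 -0.0055  0.1113] [ 0.4512 -0.0062  0.111 ] [0.026 0.026 0.009]
[ 0.39523705  0.27238586 -0.58349846  1.75309203  0.16208036  1.16429282
 -1.02108174]
[ 0.28319406  0.45228939 -0.4675382   1.94055037  0.27515281  0.81095455
 -1.12053091]
```

```bash
python3 - <<'E'
from h import *
O=[np.pi,0,np.pi/4]
robot.grip(0.7,80)
robot.goto([.5475,.004,.2],O)
robot.move_straight([.5475,.004,.077],vel=.12)
robot.grip(0,80)
s=robot.sense();print(s["t"],s["opening"],s["gripper_force"],s["tcp_pos"])
robot.move_straight([.5475,.004,.2],vel=.12)
s=robot.sense();print(s["t"],s["opening"],s["gripper_force"],s["tcp_pos"],s["wrist_force"])
robot.goto([.58,.153,.2],O)
s=robot.sense();print(s["t"],s["tcp_pos"],s["tcp_rot"])
f=robot.grab_frame("side");np.savez("s2",**f);save("lift",cv2.resize(f["image"][60:240,240:440],None,fx=3,fy=3))
E
```

```text
4.5083 0.27163249879283097 78.27656149864197 [0.54810982 0.00425054 0.07810993]
5.6833 0.27306923655061255 78.69588017463684 [0.54676092 0.00385806 0.19903844] [-0.36328268 -0.09271992 -2.23228957]
6.3417 [0.57953416 0.15341448 0.19900259] [-3.14086659e+00  1.83567107e-03  7.86883006e-01]
```

View pics/lift.png

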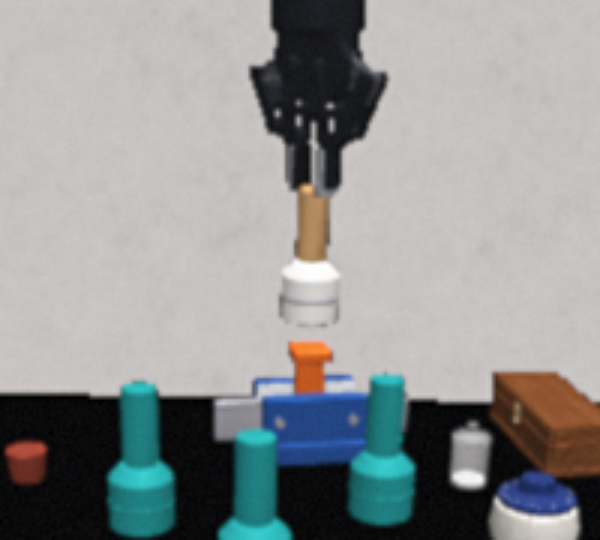

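Held upright over the wedge, but the fingers (row 190) look to be at the very end of the handle. I'll check the heights.

```bash
python3 - <<'E'
from h import *
f=dict(np.load("s2.npz"));P=pts(f);H,S,V=cv2.split(cv2.cvtColor(f["image"],cv2.COLOR_RGB2HSV))
R=np.zeros((400,640),bool);R[60:175,310:380]=1
ok=R&(f["range_z"]>0)&(P[...,1]<.25)&(P[...,1]>.05)
wood=ok&(H>8)&(H<25)&(S>50);white=ok&(S<50)&(V>150)&(P[...,2]<.2);dark=ok&(V<80)
for n,m in(("wood",wood),("white",white),("dark",dark)):
    q=P[m];print(n,len(q),q.min(0).round(3),q.max(0).round(3),np.median(q,0).round(3))
for lo in np.arange(.08,.22,.01):
    q=P[(wood|white)&(P[...,2]>=lo)&(P[...,2]<lo+.01)]
    if len(q): print(lo.round(2),len(q),q[:,0].min().round(4),q[:,0].max().round(4),q[:,1].min().round(4))
print(robot.sense()["wrist_force"],robot.sense()["opening"])
E
```

```text
wood 267 [0.565 0.134 0.095] [0.593 0.17  0.237] [0.577 0.144 0.204]
white 377 [0.554 0.127 0.121] [0.602 0.157 0.176] [0.578 0.135 0.15 ]
dark 1663 [0.527 0.099 0.233] [0.63  0.192 0.378] [0.579 0.132 0.319]
0.09 11 0.5647 0.591 0.164
0.12 55 0.5537 0.6024 0.1288
0.13 68 0.5584 0.6016 0.1271
0.14 65 0.5557 0.6014 0.1274
0.15 76 0.5555 0.6008 0.1281
0.16 88 0.5555 0.6011 0.1293
0.17 44 0.5629 0.593 0.1395
0.18 41 0.5674 0.59 0.1395
0.19 43 0.5672 0.5926 0.1398
0.2 44 0.5669 0.5919 0.1377
0.21 45 0.5666 0.5915 0.1389
0.22 42 0.5664 0.5912 0.1341
[ 0.56147965 -0.55187953 -3.69015535] 0.2717836551495863
```

```bash
python3 - <<'E'
from h import *
f=dict(np.load("s2.npz"));P=pts(f)
save("z",cv2.resize(f["image"][95:175,315:375],None,fx=7,fy=7,interpolation=0))
for r in range(104,150,4): print(r,[(c,*(P[r,c]*1000).astype(int)) for c in range(332,356,3) if 0<P[r,c,1]<.4])
E
```

```text
104 [(332, np.int64(548), np.int64(170), np.int64(274)), (335, np.int64(555), np.int64(161), np.int64(275)), (338, np.int64(562), np.int64(158), np.int64(276)), (341, np.int64(570), np.int64(167), np.int64(275)), (347, np.int64(583), np.int64(131), np.int64(279)), (350, np.int64(590), np.int64(132), np.int64(279)), (353, np.int64(597), np.int64(119), np.int64(281))]
108 [(335, np.int64(555), np.int64(166), np.int64(265)), (338, np.int64(563), np.int64(159), np.int64(266)), (341, np.int64(570), np.int64(166), np.int64(265)), (347, np.int64(584), np.int64(131), np.int64(270)), (350, np.int64(591), np.int64(131), np.int64(270)), (353, np.int64(598), np.int64(129), np.int64(270))]
112 [(335, np.int64(556), np.int64(163), np.int64(256)), (338, np.int64(563), np.int64(162), np.int64(256)), (341, np.int64(570), np.int64(160), np.int64(256)), (347, np.int64(584), np.int64(134), np.int64(260)), (350, np.int64(591), np.int64(132), np.int64(260)), (353, np.int64(599), np.int64(140), np.int64(259))]
116 [(335, np.int64(556), np.int64(166), np.int64(246)), (338, np.int64(563), np.int64(156), np.i
[... 1223 characters left out ...]
64(200))]
140 [(338, np.int64(564), np.int64(151), np.int64(188)), (341, np.int64(572), np.int64(144), np.int64(190)), (344, np.int64(579), np.int64(144), np.int64(190)), (347, np.int64(587), np.int64(143), np.int64(191))]
144 [(338, np.int64(565), np.int64(152), np.int64(178)), (341, np.int64(572), np.int64(143), np.int64(180)), (344, np.int64(580), np.int64(145), np.int64(180)), (347, np.int64(587), np.int64(144), np.int64(180))]
148 [(338, np.int64(565), np.int64(146), np.int64(169)), (341, np.int64(572), np.int64(141), np.int64(171)), (344, np.int64(580), np.int64(145), np.int64(170)), (347, np.int64(587), np.int64(143), np.int64(170)), (350, np.int64(595), np.int64(155), np.int64(168))]
```

View pics/z.png

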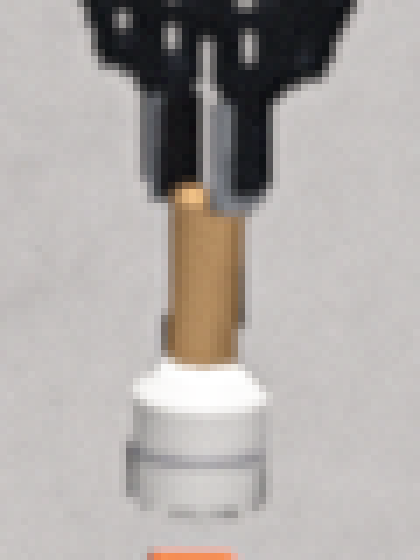

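The foot is at z=0.121 and the handle top at 0.233, which matches the expected offset (foot = TCP − 0.078), so nothing has slipped and the tapper is vertical. First tap now.

```bash
python3 - <<'E'
from h import *
def st(l):
    s=robot.sense();print(l,round(s["t"],2),s["tcp_pos"].round(4),s["wrist_force"].round(1),round(s["opening"],3))
robot.grip(0,110); st("grip")
robot.move_straight([.580,.1535,.182],vel=.1); st("above")
print(robot.move_straight([.580,.1535,.162],vel=.05,contact_N=30)); st("tap1")
robot.move_straight([.580,.1535,.205],vel=.1); st("up")
f=robot.grab_frame("side");np.savez("s3",**f);save("tap1",cv2.resize(f["image"][80:220,290:400],None,fx=4,fy=4,interpolation=0))
P=pts(f);H,S,V=cv2.split(cv2.cvtColor(f["image"],cv2.COLOR_RGB2HSV))
q=P[(H<14)&(S>170)&(V>130)&(P[...,1]>.1)&(P[...,1]<.2)&(P[...,2]>.04)];print(np.percentile(q[:,2],[90,95,100]))
q=P[(S<50)&(V>150)&(P[...,1]>.1)&(P[...,1]<.17)&(P[...,2]>.1)&(P[...,2]<.2)&(abs(P[...,0]-.58)<.04)];print(q.min(0),q.max(0))
E
```

```text
grip 6.61 [0.5802 0.1515 0.1999] [ 0.7  0.3 -2.3] 0.257
above 6.94 [0.5795 0.1529 0.1813] [-0.8  0.5 -2.9] 0.256
False
tap1 7.49 [0.5807 0.1537 0.1625] [0.3 0.2 2.7] 0.256
up 8.07 [0.5795 0.1532 0.2045] [-0.3 -0.3 -3. ] 0.254
[0.08429596 0.08461936 0.08575595]
[0.55325202 0.12691866 0.12665341] [0.60194016 0.15678521 0.179824  ]
```

View pics/tap1.png

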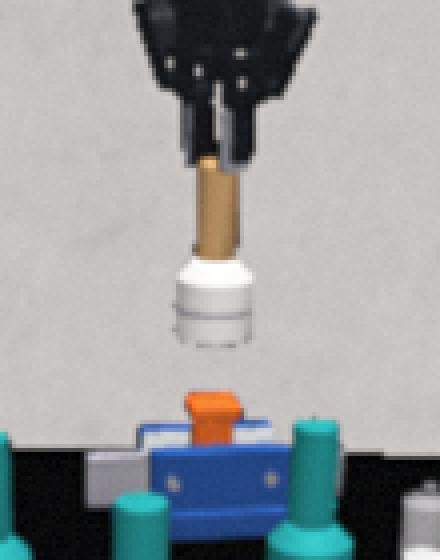

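The first tap took the wedge from about 0.095 to 0.084 and the tapper still hangs straight. Now the second tap until it stops hard, then a third to confirm.

```bash
python3 - <<'E'
from h import *
def st(l):
    s=robot.sense();print(l,round(s["t"],2),s["tcp_pos"].round(4),s["wrist_force"].round(1),round(s["opening"],3))
robot.move_straight([.580,.1535,.168],vel=.1)
for k in (2,3):
    print(robot.move_straight([.580,.1535,.138],vel=.04,contact_N=30)); st(f"tap{k}")
    robot.move_straight([.580,.1535,.185],vel=.1)
robot.move_straight([.580,.1535,.205],vel=.1); st("up")
f=robot.grab_frame("side");np.savez("s4",**f);save("tap3",cv2.resize(f["image"][80:220,290:400],None,fx=4,fy=4,interpolation=0))
P=pts(f);H,S,V=cv2.split(cv2.cvtColor(f["image"],cv2.COLOR_RGB2HSV))
q=P[(H<14)&(S>170)&(V>130)&(P[...,1]>.1)&(P[...,1]<.2)&(P[...,2]>.04)];print(np.percentile(q[:,2],[90,95,100]))
q=P[(S<50)&(V>150)&(P[...,1]>.1)&(P[...,1]<.17)&(P[...,2]>.1)&(P[...,2]<.2)&(abs(P[...,0]-.58)<.04)];print(q.min(0),q.max(0))
E
```

```text
True
tap2 9.2 [0.5822 0.1548 0.1503] [-1.5 -0.5  6.2] 0.252
True
tap3 10.6 [0.5812 0.1548 0.1504] [-1.1 -0.2  6.8] 0.251
up 11.47 [0.5802 0.1537 0.2052] [ 0.2  0.8 -3.2] 0.252
[0.07231446 0.0726624  0.07336727]
[0.55537189 0.1273743  0.12671779] [0.60323192 0.15969383 0.18032084]
```

View pics/tap3.png

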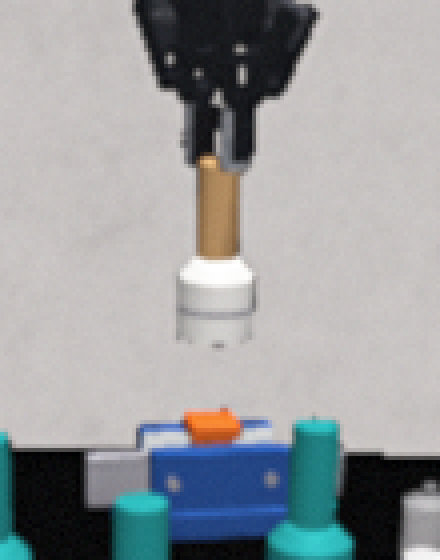

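The wedge is home: its top is at 0.072–0.073, and it stopped at the same height (TCP 0.150) on both taps. I'll put the tapper back where it stood, since that spot is known to be clear.

```bash
python3 - <<'E'
from h import *
def st(l):
    s=robot.sense();print(l,round(s["t"],2),s["tcp_pos"].round(4),s["wrist_force"].round(1),round(s["opening"],3))
robot.goto([.5475,.004,.2],[np.pi,0,np.pi/4])
robot.move_straight([.5475,.004,.09],vel=.1); st("low")
print(robot.move_straight([.5475,.004,.073],vel=.02,contact_N=5)); st("down")
robot.grip(0.7,20); st("open")
robot.move_straight([.5475,.004,.22],vel=.1); robot.sleep(.3); st("clear")
f=robot.grab_frame("side");save("end",cv2.resize(f["image"][100:320,200:440],None,fx=3,fy=2.7)[:594])
P=pts(f);H,S,V=cv2.split(cv2.cvtColor(f["image"],cv2.COLOR_RGB2HSV))
q=P[(H>8)&(H<25)&(S>40)&(abs(P[...,0]-.547)<.04)&(abs(P[...,1])<.05)&(P[...,2]>.06)&(P[...,2]<.13)]
print(q.max(0));[print(np.median(q[abs(q[:,2]-z)<.01],0)) for z in(.07,.1)]
E
```

```text
low 13.43 [0.5481 0.0041 0.0907] [-0.1  0.1 -2.9] 0.251
True
down 14.03 [0.5475 0.0042 0.0784] [-0.5 -0.   5.4] 0.251
open 14.48 [0.5461 0.0037 0.0772] [ 0.2 -0.5  0.2] 0.703
clear 16.36 [0.5474 0.004  0.2198] [-0.1  0.3 -0.8] 0.702
[0.55911872 0.01232273 0.11280577]
[ 0.55491265 -0.0041732   0.07309906]
[ 0.54550684 -0.0050915   0.09943077]
```

View pics/end.png

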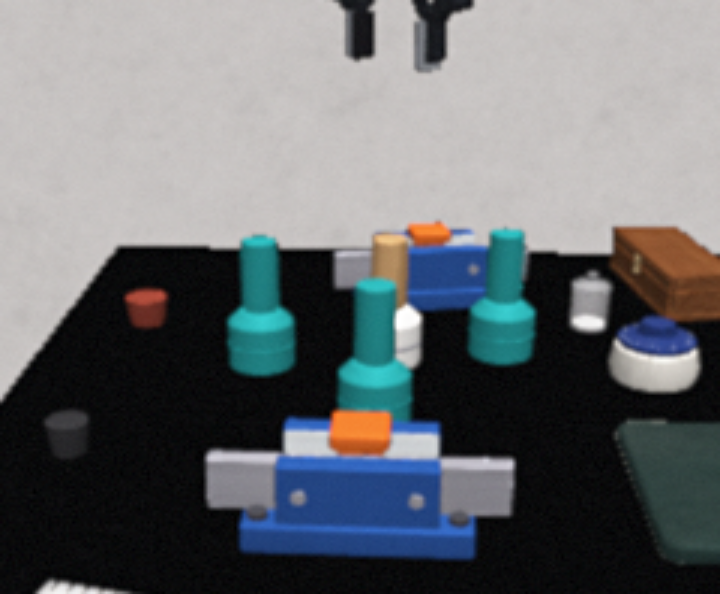

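The tapper stands upright at its old spot (390,300 in the crop), top at 0.113. The gripper is clear, both wedges are home and nothing else has moved.

```bash
python3 -c "
from plant import robot
print(robot.close_job())"
```

```text
the job is handed in; nothing more can be done
None
```

The job is handed in: the wedge is fully home (top at about 72 mm) after three taps with the tapper lifted clear in between, the tapper stands upright and released where it started, and I saw no contact with the other clamp; the judge returned no verdict.

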